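# Pin the tube carrier of an inclined mixer to its spindle with a linchpin

## Task

Make the inclined tube mixer ready to run: turn its loose carrier by the black knob until the slot across the hub lines up with the square hole through the spindle. Then push the linchpin from the worktop through slot and hole until its head is against the hub, and last swing its sprung ring over the end of the spindle until it snaps shut round the far end of the pin. Let go of everything, and do not push the things lying on the bench about.

Things in the scene. Friction and masses are not known exactly. Their poses are not given: they have to be found in the camera images.
- mixer: inclined tube mixer, a white wedge-shaped housing standing fast on the worktop, 176 mm deep (x), 180 mm wide (y), 104 mm high at its front and 180 mm at its back. Origin at the centre of its underside; its front (low side) faces -x. From the middle of its sloping top rises the spindle
- spindle_hole (a point): centre of the square cross hole (14 x 14 mm, right through) near the end of the steel spindle (28 mm diameter). Frame: z points out along the spindle, which leans 25 degrees from vertical towards the mixer's front; y lies along the hole, level, to the mixer's left; x points up the slope. The pin may go in from either end of the hole
- spindle_end (a point): end of the spindle, 16.5 mm above the hole's centre along it; same frame. The hub is a block 40 mm wide and 44 mm long along its slot; the slot is 15.6 mm wide, open at the top, from 7 mm below to 11.5 mm above the hole's centre. The carrier plate's top lies 56 mm below it; tubes 114 mm long are clipped along the slot 62 mm either side, tops 20 mm below it
- carrier (a joint): turn of the carrier (plate 196 mm diameter) on the spindle, rad, positive anticlockwise seen down on the spindle's end. At 0 or half a turn slot and hole are in line; the pin fits up to about 0.06 off, and its tapered end draws the carrier true from about 0.15 off. Starts between -1.0 and -0.4; turns stiffly (about 1.3 N at the knob) and stays where it is left
- turn_knob (a point): on the axis of the black knob near the carrier's rim, at the height to grip it: 17 mm diameter, parallel to the spindle, 80 mm from the spindle's axis; this point is 30 mm above the plate and 14 mm below the knob's top. Frame: the carrier's, y points from the spindle to the knob along the slot, z along the spindle
- linchpin: steel linchpin, about 200 g, loose on the worktop on the flat of its head, ring standing up, axis 12 mm above the worktop. Origin on its axis at the front face of the head; x along the shank to the tip, y along the ring's pivot, z up to the open ring. Head: square block 24 x 24 mm, x = -54 to 0. Shank: square 12 x 12 mm, x = 0 to 45, then tapered to a 4 mm tip at x = 54
- head_grip (a point): on the pin's axis in the middle of the grooved rear half of its head, 38 mm behind the origin: the place to grip, across the 24 mm width (y)
- shank_mid (a point): on the pin's axis 22 mm in front of the origin: it meets the hole's centre when the pin is home. The pin must go in with its z along the spindle's z, so that the ring can swing over the spindle's end
- ring (a joint): swing of the sprung ring, rad: 0 open (leaning forward, its plane 60 degrees up from the shank), 1.222 shut (10 degrees below the shank, round its tip). Pivot: axis along y through the head at x = -8 mm. Over-centre spring: stays open or shut; pushing its end takes up to about 5 N until about 0.61, beyond which it snaps shut by itself
- ring_end (a point): middle of the far end of the ring, 69 mm from the pivot; wire 5 mm thick, ring 64 mm wide outside. Open it is at x = 26, z = 60 mm in the pin's frame, shut at x = 60, z = -12 mm. Frame: the ring's, x points from the pivot to its end, y along the pivot
- forceps: steel forceps 130 mm long lying flat; leave alone; origin at the centre of the underside
- marker_black: marker pen 138 mm long lying flat; leave alone; origin at the centre of the underside
- foam_rack: white foam tube rack 72 x 100 x 42 mm; leave alone; origin at the centre of the underside
- white_dish: white ceramic dish 73 mm across, 30 mm high; leave alone; origin at the centre of the underside
- tube_jar: glass jar with a screw lid 82 x 77 x 116 mm; leave alone; origin at the centre of the underside
- label_tape: roll of tape lying flat, 78 mm across, 19 mm high; leave alone; origin at the centre of the underside

How it is judged:
By the outcome, as a careful person would: the job done as asked, in the order asked, and still so for the second after the job is handed in, with the robot touching nothing.
It also fails if it takes over 72 s, if anything falls off the work surface, if the arm or the gripper's body presses on something with over 40 N, if the wrist force passes 120 N, or if a joint passes its speed limit or range.

## Robot

A 6-joint arm with a two-finger parallel gripper is mounted at the origin on a cart in front of the work surface, level with it; the furniture and walls round the work are solid. World frame = base frame: x ahead of the robot, y to its left, z up, the work surface at z = 0. Lengths are in mm, angles in rad, forces in N, time in s.
With the tool pointing down it reaches from about 275 to 975 mm from the base axis. Payload 8.4 kg.
Tool frame: the origin (TCP) lies midway between the tips of the shut fingers; the grasp point (between the pads) lies 19 mm behind it (env.grip_depth is the distance from the TCP to the grasp point, in mm); z points along the fingers, y is the line along which they close (so a half turn about z gives the same grasp; the last joint's range is limited). The gripper opens to 92 mm and grips with 3 to 60 N. Pads are 20 mm wide; open, the fingers measure 128 mm over their backs; the gripper's body (75 mm by 189 mm) begins 69 mm behind the grasp point.
Start: joints at [-1.3, 0.353, 1.633, -0, 1.155, -0.002], TCP at [168.391, -601.89, 214.583] pointing down, gripper open.
Joint ranges: [-2.63, 2.63], [-0.92, 2.1], [0.06, 2.66], [-1.3, 4.44], [0, 2.69], [-3.02, 3.02]. Speed limits (rad/s): [2.22, 2.22, 2.79, 3.14, 3.14, 3.14].

## Interface

Orientations are given as a unit quaternion [x, y, z, w].
In Python, from plant import env, capture, camera_info, models gives the robot as it stands.
- The arm moves only by the tool servo_tool, never from a script. Its arguments are lists of equal length, an entry for each row: "gripper": the opening, from 0 (shut) to 1 (fully open); "dp": the shift along the tool's x, y, z as a fraction of full scale, a list of three; "angular": the turn, a rotation vector about the tool's x, y, z as a fraction of full scale, a list of three. A call has exactly 5 rows; each row is the pose to reach, as a shift and turn from the pose commanded when the call began, along the tool's axes at that moment; what a row does not reach only later rows make up. Full scale, the value 1, is 30 cm for a shift and 45 degrees for a turn. A row lasts 1/8 s, in which the tool goes at most 62.5 mm and 10.7 degrees, less where a joint would pass 70% of its speed; a pose out of reach is approached as far as the arm can. A call with a number of a shift or a turn outside -1 to 1 is refused whole. A call with a gripper value outside its range is refused whole. The fingers move at their own pace and stop on an object; the grip force is fixed at half the most. Time passes only in rows, so rows that repeat a pose let the fingers close, or fill a call up. It gives the time, the measured TCP pose, the force, the opening and the grip force at its end, in the units of the state.
- env.read_state(): the state, without advancing time (a new reading comes with each control period).
- capture(name): name is "scene" or "top"; returns the picture (384x512x3 uint8, red, green, blue); there is no depth.
- camera_info(name): a dict with "fx", "fy", "cx", "cy" (pixels), "extrinsics" (4x4, takes a point from camera to world coordinates). Camera axes: x right, y down, z forward; pixel columns grow to the right and rows downward; lengths in mm; the calibration is good to about 2 mm. A picture is of the moment at which its call begins. camera_info takes no time and is no camera call.
- env.job_done(): hands the job in; it is judged then, once.
Trained networks look in the newest picture that a camera, given by its name, has taken for a name from the list of things; names that differ only in an ending like _2 or _b are one class to them, and where a whole thing is asked for, a point or a joint stands for the part that bears it (a point fixed in the world has none). Each returns a list of dicts, best first, with "p" (0 to 1); they miss things now and then, are a little off and sometimes report something else, mostly with a low value. They report only what shows in the picture. A call takes as long as a camera call.
- models.recognise(camera, label): "position" ([x, y, z] in mm, in world coordinates, good to about 4 mm: the middle of the surface that is visible of it).
- models.outline_of(camera, label): "region" (384x512 bool, what is visible of it).
The state is a dict: "time": time; "joint_pos": joint angles; "joint_vel": joint speeds; "tau": joint torques, N m; "position": TCP position; "ee_rot": TCP orientation; "ft_force": force on the tool from outside, world axes, zero at the start; "torque": the same for the moment, N m; "opening": finger opening in mm; "gripper_force": force on a finger pad.
Only numpy, scipy, OpenCV 4.12 (cv2) and the standard library are available. Lean on these libraries where they do the work, as an engineer would, in place of code of your own. Each camera call takes 0.05 s, during which the arm holds its last target. There are 200 camera calls.

## Working session

There is one attempt and no reset: what is moved stays moved. The work goes in short steps, Python scripts to look and compute and a tool call to move; the robot and the scene stay as the last step left them, time stands still between calls to the robot, and variables do not carry over. Pictures are saved under pics/ and viewed, at most 10 in all, crops included, and the job is handed in when it is done.

Besides the shell and the picture viewer there is one more tool, called after "Call:" in YAML: its name, and indented under it one key for each argument. servo_tool: Moves the arm, as the interface text tells. Shift numbers are shares of 30 cm and turn numbers shares of 45 degrees, none past 1 either way. Its arguments: {"type":"object","properties":{"gripper":{"type":"array"},"dp":{"type":"array"},"angular":{"type":"array"}},"required":["gripper","dp","angular"]}

```bash
ls; mkdir -p pics; cat > h.py <<'E'
import numpy as np, cv2
from plant import env, capture, camera_info, models
from scipy.spatial.transform import Rotation as R
def proj(cam,P):
    c=camera_info(cam);T=np.linalg.inv(np.array(c["extrinsics"]));p=(T[:3,:3]@np.atleast_2d(P).T).T+T[:3,3]
    return np.c_[c["fx"]*p[:,0]/p[:,2]+c["cx"],c["fy"]*p[:,1]/p[:,2]+c["cy"]]
def ray(cam,uv):
    c=camera_info(cam);T=np.array(c["extrinsics"]);d=T[:3,:3]@np.array([(uv[0]-c["cx"])/c["fx"],(uv[1]-c["cy"])/c["fy"],1]);return T[:3,3],d/np.linalg.norm(d)
def onplane(cam,uv,z):
    o,d=ray(cam,uv);return o+d*(z-o[2])/d[2]
def save(name,im): cv2.imwrite("pics/"+name,im[:,:,::-1])
E
python3 - <<'E'
from h import *
np.set_printoptions(precision=1,suppress=True)
for c in("scene","top"):
    im=capture(c);save(c+"0.png",im)
    i=camera_info(c);print(c,i["fx"],np.array(i["extrinsics"]))
    for l in("mixer","spindle_hole","spindle_end","turn_knob","linchpin","head_grip","shank_mid","ring_end"):
        try: print(l,[(np.round(q["position"],0).tolist(),round(q["p"],2)) for q in models.recognise(c,l)[:2]])
        except Exception as e: print(l,e)
a=cv2.imread("pics/scene0.png");b=cv2.imread("pics/top0.png")
print(env.read_state())
E
```

```text
pics
scene 497.6196475093823 [[  -0.4   -0.5    0.8 -981.3]
 [  -0.9    0.2   -0.4  685.7]
 [  -0.    -0.9   -0.5 1200.9]
 [   0.     0.     0.     1. ]]
mixer [([523.0, 16.0, 148.0], 0.96)]
spindle_hole [([527.0, 16.0, 148.0], 0.96)]
spindle_end [([528.0, 17.0, 148.0], 0.69)]
turn_knob [([542.0, 6.0, 173.0], 0.69)]
linchpin []
head_grip []
shank_mid []
ring_end []
top 497.56939955926623 [[   0.    -1.     0.1  331.4]
 [  -1.    -0.     0.   -86.7]
 [  -0.    -0.1   -1.  1787.3]
 [   0.     0.     0.     1. ]]
mixer [([568.0, -15.0, 179.0], 0.86), ([510.0, -507.0, 19.0], 0.31)]
spindle_hole [([566.0, -13.0, 172.0], 0.72)]
spindle_end [([563.0, -18.0, 175.0], 0.76), ([570.0, -15.0, 178.0], 0.16)]
turn_knob []
linchpin [([403.0, -352.0, 24.0], 0.76), ([636.0, 356.0, 114.0], 0.72)]
head_grip [([402.0, -350.0, 23.0], 0.51), ([567.0, -13.0, 180.0], 0.34)]
shank_mid [([404.0, -354.0, 25.0], 0.56)]
ring_end []
{'time': 0.9, 'joint_pos': array([-1.3,  0.4,  1.6, -0. ,  1.2, -0. ]), 'joint_vel': array([ 0.,  0.,  0., -0., -0., -0.]), 'tau': array([  0. , -59.4, -33.5,   0.1,   0. ,  -0. ]), 'position': array([ 168.4, -601.9,  214.6]), 'ee_rot': array([ 1. ,  0.1, -0. ,  0. ]), 'ft_force': array([-0.2,  0. ,  0. ]), 'torque': array([-0.,  0.,  0.]), 'gripper_force': 0.0, 'opening': 92.16102582661118}
```

```bash
python3 - <<'E'
import cv2
for c in("scene","top"):
    a=cv2.imread(f"pics/{c}0.png");cv2.imwrite(f"pics/{c}0b.png",cv2.resize(a,(800,600),interpolation=cv2.INTER_CUBIC))
E
```

```text
(no output)
```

View pics/scene0b.png

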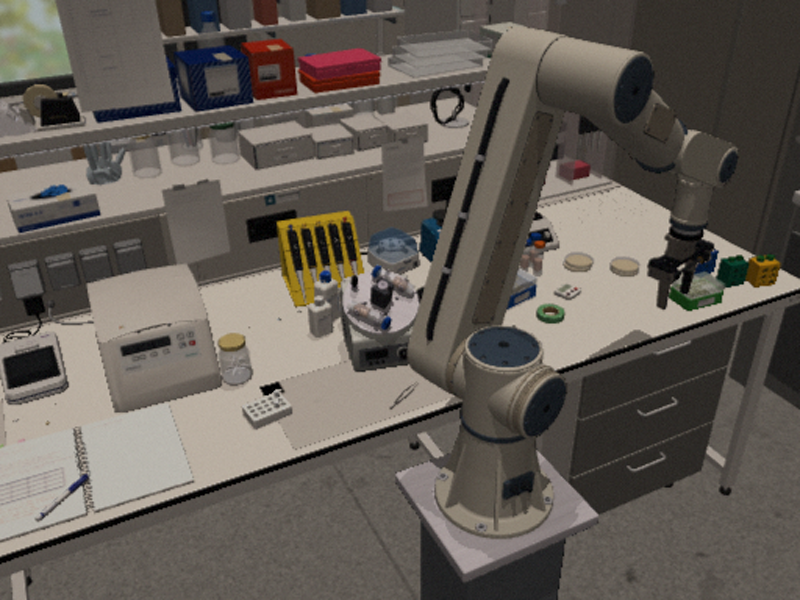

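View pics/top0b.png

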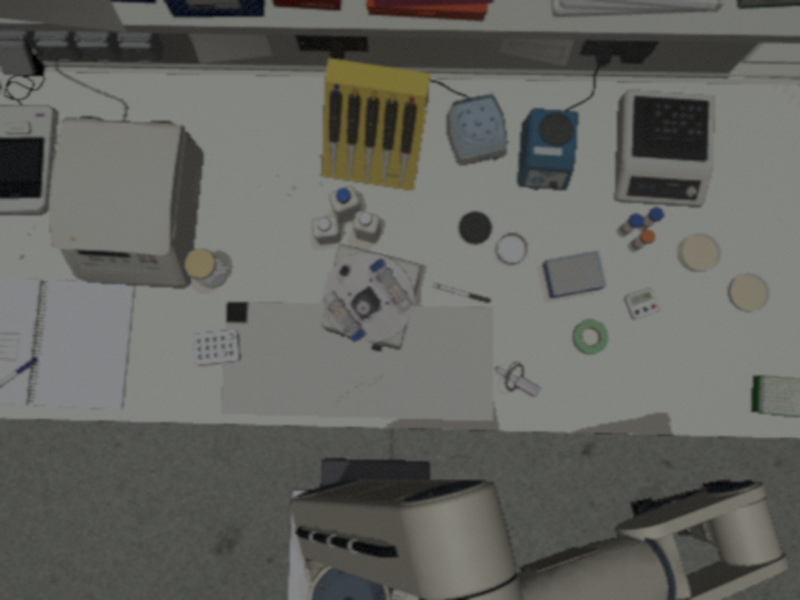

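```bash
python3 - <<'E'
import cv2,numpy as np
t=cv2.imread("pics/top0.png");s=cv2.imread("pics/scene0.png")
# top crop mixer x 195-285,y150-235 ; pin x 310-355,y225-260; scene x 210-280,y160-240
def c(im,x,y,w,h,k):return cv2.resize(im[y:y+h,x:x+w],None,fx=k,fy=k,interpolation=cv2.INTER_CUBIC)
A=c(t,197,148,80,80,5);B=c(s,208,160,80,80,5);C=c(t,305,220,50,40,4);
cv=np.zeros((600,800,3),np.uint8);cv[:400,:400]=A;cv[:400,400:]=B;cv[400:560,:200]=C
cv2.imwrite("pics/c1.png",np.clip(cv*1.5,0,255).astype(np.uint8))
E
```

```text
(no output)
```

View pics/c1.png

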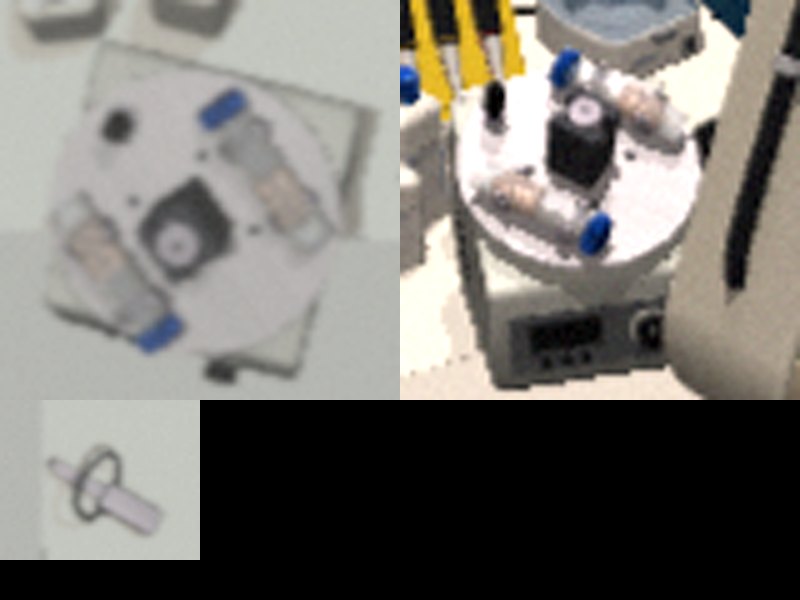

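```bash
cat > fit.py <<'E'
from h import *
from scipy.optimize import least_squares
np.set_printoptions(precision=2,suppress=True)
def S(p):
    x,y,yaw,s=p[:4];Rm=R.from_euler('z',yaw)*R.from_euler('y',-25,degrees=True)
    o=np.array([x,y,0])+R.from_euler('z',yaw).apply([0,0,142]);return Rm,o
def pts(p):
    x,y,yaw,s,th,d=p;Rm,o=S(p);Z=R.from_euler('z',yaw)
    end=o+Rm.apply([0,0,s]);k=end+Rm.apply([-80*np.sin(th),80*np.cos(th),-d])
    c=np.array([x,y,0])+Z.apply([[88,90,180],[88,-90,180],[-88,90,104]])
    return end,k,c
if __name__=="__main__":
    def f(p):
        e,k,c=pts(p)
        r=[proj("top",[e,k,*c])-np.array([(232.4,196.6),(220.6,173.2),(216.6,157),(271,169.6),(206.6,209)]),proj("scene",[e,k])-np.array([(245,182),(226.8,177.6)])]
        r[0][2:]*=.6
        return np.concatenate([q.ravel() for q in r])
    q=least_squares(f,[560,-10,-.25,100,-.7,28])
    print(q.x,q.fun.round(1)); e,k,c=pts(q.x);print("end",e,"knobtop",k)
    g=lambda p:(proj("top",[[p[0]+54*np.cos(p[2]),p[1]+54*np.sin(p[2]),12],[p[0]-54*np.cos(p[2]),p[1]-54*np.sin(p[2]),20]])-np.array([(317.5,235.5),(343,250.5)])).ravel()
    q=least_squares(g,[400,-350,.5]);print("pin",q.x,q.fun)
    print(onplane("top",(317.5,235.5),12),onplane("top",(343,250.5),20))
E
python3 fit.py
```

```text
[571.59 -11.55  -0.23  97.84  -0.77  34.52] [ 0.3  0.7  0.1  0.4  0.3 -1.3 -0.6 -0.8 -0.6 -0.2 -0.3  0.3  0.4  0.2]
end [531.31  -2.18 230.67] knobtop [607.81  38.82 222.99]
pin [ 403.95 -340.      1.05] [-0.68 -0.4   0.68  0.39]
[ 429.42 -295.57   12.  ] [ 378.42 -384.49   20.  ]
```

```bash
cat > go.py <<'E'
from h import *
np.set_printoptions(precision=3,suppress=True)
def cur():
    s=env.read_state();return np.array(s["position"]),R.from_quat(s["ee_rot"])
def rel(p,Rt,sym=True):
    p0,R0=cur();dp=R0.inv().apply(np.array(p)-p0)/300
    a=min([(R0.inv()*Rt*R.from_euler('z',k)).as_rotvec() for k in ([0,np.pi] if sym else [0])],key=np.linalg.norm)/(np.pi/4)
    print("dp",dp,"ang",a)
E
cat > pose.py <<'E'
from go import *
YAW=-.23
def mixR(yaw=None): return R.from_euler('z',YAW if yaw is None else yaw)*R.from_euler('y',-25,degrees=True)
E
sed -i 's/x,y,yaw,s,th,d=p;/x,y,yaw,s,th=p;d=28.5;/; s/,-.7,28\]/,-.7]/' fit.py; python3 fit.py
python3 - <<'E'
from go import *
from pose import *
p,r=cur();print(p,r.as_matrix(),env.read_state()["time"])
M=mixR()
for th in(-.77,0):
    C=(M*R.from_euler('z',th)).as_matrix();x,y,z=C.T
    Rt=R.from_matrix(np.c_[y,x,-z]);print(th,Rt.as_matrix())
    rel([590,40,350],Rt)
E
```

```text
[571.53 -11.6   -0.23  94.94  -0.77] [ 0.5  0.5 -0.   0.6  0.4 -1.3 -0.5 -0.8 -0.6 -0.2 -0.3  0.7  0.4 -0.3]
end [532.46  -2.45 228.05] knobtop [606.49  39.1  225.8 ]
pin [ 403.95 -340.      1.05] [-0.68 -0.4   0.68  0.39]
[ 429.42 -295.57   12.  ] [ 378.42 -384.49   20.  ]
[ 168.401 -601.904  214.612] [[ 0.963  0.269 -0.   ]
 [ 0.269 -0.963 -0.   ]
 [-0.     0.    -1.   ]] 0.9
-0.77 [[ 0.778  0.475  0.411]
 [ 0.555 -0.826 -0.096]
 [ 0.294  0.303 -0.906]]
dp [ 1.93  -1.682 -0.451] ang [-0.338  0.443 -0.373]
0 [[ 0.228  0.882  0.411]
 [ 0.974 -0.207 -0.096]
 [ 0.     0.423 -0.906]]
dp [ 1.93  -1.682 -0.451] ang [-0.501  0.297 -1.337]
```

Call:
servo_tool:
  gripper: [0.45, 0.45, 0.45, 0.45, 0.45]
  dp:
    - [0.12, -0.1, -0.1]
    - [0.25, -0.22, -0.2]
    - [0.38, -0.33, -0.3]
    - [0.51, -0.45, -0.4]
    - [0.65, -0.56, -0.5]
  angular:
    - [-0.07, 0.09, -0.07]
    - [-0.14, 0.18, -0.15]
    - [-0.2, 0.27, -0.22]
    - [-0.27, 0.35, -0.3]
    - [-0.338, 0.443, -0.373]

```text
time: 1.52
position: [311.6, -386.0, 365.9]
ee_rot: [0.936, 0.276, 0.189, 0.108]
ft_force: [0.4, -0.3, -0.5]
opening: 43.9
gripper_force: 0.0
```

```bash
cat >> pose.py <<'E'
END=np.array([532.5,-2.5,228.5])
def knobT(th):
    x,y,z=(mixR()*R.from_euler('z',th)).as_matrix().T
    return END-28.5*z+80*y, R.from_matrix(np.c_[y,x,-z]), z   # knob top, tool rot, axis
E
python3 -c "
from pose import *
k,r,z=knobT(-.77);print(k,cur()[0],env.read_state()['time']);rel(k+60*z,r)"
```

```text
[606.465  39.168 226.206] [ 311.607 -386.01   365.898] 1.525
dp [ 1.415 -0.844  0.491] ang [ 0.003 -0.002  0.002]
```

Call:
servo_tool:
  gripper: [0.45, 0.45, 0.45, 0.45, 0.45]
  dp:
    - [0.17, -0.1, 0.05]
    - [0.34, -0.2, 0.1]
    - [0.5, -0.3, 0.15]
    - [0.67, -0.4, 0.2]
    - [0.84, -0.5, 0.25]
  angular:
    - [0, 0, 0]
    - [0, 0, 0]
    - [0, 0, 0]
    - [0, 0, 0]
    - [0, 0, 0]

```text
time: 2.15
position: [467.4, -129.2, 325.8]
ee_rot: [0.937, 0.275, 0.189, 0.107]
ft_force: [-0.4, -0.6, -0.6]
opening: 41.3
gripper_force: 0.0
```

Call:
servo_tool:
  gripper: [0.45, 0.45, 0.45, 0.45, 0.45]
  dp:
    - [0.15, -0.09, 0.06]
    - [0.3, -0.18, 0.12]
    - [0.45, -0.27, 0.18]
    - [0.575, -0.344, 0.241]
    - [0.575, -0.344, 0.241]
  angular:
    - [0, 0, 0]
    - [0, 0, 0]
    - [0, 0, 0]
    - [0, 0, 0]
    - [0, 0, 0]

```text
time: 2.78
position: [582.4, 45.5, 277.9]
ee_rot: [0.937, 0.276, 0.188, 0.106]
ft_force: [-0.7, 0.2, -0.4]
opening: 41.4
gripper_force: 0.0
```

```bash
python3 -c "
from pose import *
k,r,z=knobT(-.77);print(k,env.read_state()['time']);rel(k+60*z,r);rel(k-30*z,r)
t=capture('top');s=capture('scene')
p,Rc=cur()
A=[p,k,END];print(proj('top',A),proj('scene',A))
c=lambda im,x,y,w,h,kk:cv2.resize(im[y:y+h,x:x+w],None,fx=kk,fy=kk,interpolation=cv2.INTER_CUBIC)
out=np.hstack([c(t,187,138,90,90,4.4),c(s,200,130,90,90,4.4)]);save('c2.png',np.clip(out*1.4,0,255).astype(np.uint8))"
```

```text
[606.465  39.168 226.206] 2.775
dp [ 0.     0.003 -0.009] ang [-0.003  0.001  0.004]
dp [0.    0.004 0.291] ang [-0.003  0.001  0.004]
[[217.701 178.879]
 [220.545 173.82 ]
 [232.884 197.023]] [[228.271 168.517]
 [227.199 177.235]
 [244.703 182.623]]
```

View pics/c2.png

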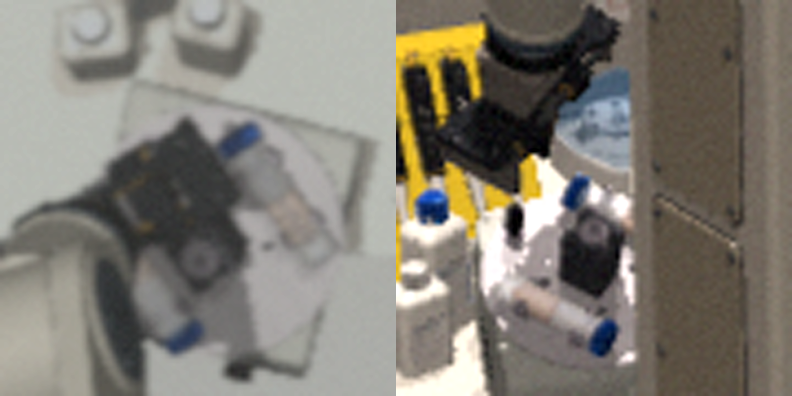

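Call:
servo_tool:
  gripper: [0.45, 0.45, 0.45, 0.45, 0.45]
  dp:
    - [0, 0.002, 0.1]
    - [0, 0.003, 0.19]
    - [0, 0.003, 0.24]
    - [0, 0.003, 0.28]
    - [0, 0.003, 0.28]
  angular:
    - [0, 0, 0]
    - [0, 0, 0]
    - [0, 0, 0]
    - [0, 0, 0]
    - [0, 0, 0]

```text
time: 3.5
position: [616.4, 33.7, 203.0]
ee_rot: [0.937, 0.274, 0.188, 0.107]
ft_force: [-0.7, 1.0, 0.2]
opening: 41.4
gripper_force: 0.0
```

Call:
servo_tool:
  gripper: [0.1, 0.1, 0.1, 0.1, 0.1]
  dp:
    - [0, 0, 0]
    - [0, 0, 0]
    - [0, 0, 0]
    - [0, 0, 0]
    - [0, 0, 0]
  angular:
    - [0, 0, 0]
    - [0, 0, 0]
    - [0, 0, 0]
    - [0, 0, 0]
    - [0, 0, 0]

```text
time: 4.12
position: [617.0, 34.5, 204.0]
ee_rot: [0.937, 0.275, 0.189, 0.107]
ft_force: [-3.4, 2.4, 5.7]
opening: 15.9
gripper_force: 30.0
```

Call:
servo_tool:
  gripper: [0.1, 0.1, 0.1, 0.1, 0.1]
  dp:
    - [-0.0008, -0.0205, 0]
    - [-0.0032, -0.0409, 0]
    - [-0.0071, -0.0611, 0]
    - [-0.0126, -0.0809, 0]
    - [-0.0196, -0.1001, 0]
  angular:
    - [0, 0, -0.098]
    - [0, 0, -0.196]
    - [0, 0, -0.294]
    - [0, 0, -0.392]
    - [0, 0, -0.49]

```text
time: 4.75
position: [598.7, 55.9, 193.4]
ee_rot: [0.866, 0.45, 0.165, 0.141]
ft_force: [0.0, -0.5, 4.7]
opening: 15.9
gripper_force: 30.0
```

Call:
servo_tool:
  gripper: [0.1, 0.1, 0.1, 0.1, 0.1]
  dp:
    - [-0.0008, -0.0205, 0]
    - [-0.0032, -0.0409, 0]
    - [-0.0071, -0.0611, 0]
    - [-0.0126, -0.0809, 0]
    - [-0.0196, -0.1001, 0]
  angular:
    - [0, 0, -0.098]
    - [0, 0, -0.196]
    - [0, 0, -0.294]
    - [0, 0, -0.392]
    - [0, 0, -0.49]

```text
time: 5.38
position: [573.5, 67.5, 180.7]
ee_rot: [0.764, 0.607, 0.135, 0.17]
ft_force: [0.9, -4.2, 5.5]
opening: 15.9
gripper_force: 30.0
```

```bash
python3 -c "
from pose import *
k,r,z=knobT(0);s=env.read_state();print(s['time'],s['position'],s['ft_force'],s['torque'],r.inv().apply(s['ft_force']));rel(k-28*z,r)
p=s['position'];d=p-END;print('in mixer frame',mixR().inv().apply(d))"
```

```text
5.375 [573.502  67.523 180.734] [ 0.906 -4.229  5.478] [-0.599 -0.322 -0.104] [-3.911  3.989 -4.185]
dp [ 0.008 -0.005  0.01 ] ang [ 0.003 -0.     0.003]
in mixer frame [  1.527  77.527 -53.416]
```

Call:
servo_tool:
  gripper: [0.4, 0.4, 0.4, 0.4, 0.4]
  dp:
    - [0, 0, 0]
    - [0, 0, 0]
    - [0, 0, -0.1]
    - [0, 0, -0.25]
    - [0, 0, -0.42]
  angular:
    - [0, 0, 0]
    - [0, 0, 0]
    - [0, 0, 0]
    - [0, 0, 0]
    - [0, 0, 0]

```text
time: 6.0
position: [519.9, 79.6, 294.4]
ee_rot: [0.766, 0.606, 0.134, 0.169]
ft_force: [0.7, 0.4, -0.4]
opening: 36.7
gripper_force: 0.0
```

```bash
cat >> pose.py <<'E'
PIN=np.array([404,-340,12.]);PY=1.05
def pinT(h,yaw=None,pin=None):
    yw=PY if yaw is None else yaw; u=np.array([np.cos(yw),np.sin(yw),0]); v=np.array([-u[1],u[0],0])
    q=(PIN if pin is None else pin)-38*u; q=q.copy(); q[2]=h
    return q,R.from_matrix(np.c_[u,-v,[0,0,-1]])
E
python3 -c "
from pose import *
print(cur()[0]);rel(*pinT(200))"
```

```text
[519.87   79.619 294.415]
dp [-1.571 -0.215  0.247] ang [ 0.549 -0.08   0.362]
```

Call:
servo_tool:
  gripper: [0.5, 0.5, 0.5, 0.5, 0.5]
  dp:
    - [-0.19, -0.02, -0.04]
    - [-0.38, -0.05, -0.04]
    - [-0.57, -0.08, -0.02]
    - [-0.76, -0.11, 0]
    - [-0.95, -0.13, 0.05]
  angular:
    - [0, 0, 0]
    - [0.1, 0, 0.07]
    - [0.25, -0.02, 0.15]
    - [0.4, -0.04, 0.25]
    - [0.549, -0.08, 0.362]

```text
time: 6.62
position: [427.0, -193.2, 264.7]
ee_rot: [0.866, 0.5, 0.001, -0.0]
ft_force: [0.9, 0.7, -0.1]
opening: 45.5
gripper_force: 0.0
```

```bash
python3 -c "
from pose import *
print(cur()[0]);rel(*pinT(120))
t=capture('top');s=capture('scene')
c=lambda im,x,y,w,h,kk:cv2.resize(im[y:y+h,x:x+w],None,fx=kk,fy=kk,interpolation=cv2.INTER_CUBIC)
for n,im in(('t',t),('s',s)): np.save(n+'3.npy',im)
out=np.zeros((600,800,3),np.uint8);out[:400,:400]=c(t,197,148,80,80,5);out[:400,400:]=c(s,205,155,80,80,5);out[400:,:250]=c(t,305,220,50,40,5)
save('c3.png',np.clip(out*1.4,0,255).astype(np.uint8))"
```

```text
[ 427.029 -193.156  264.688]
dp [-0.589  0.179  0.482] ang [ 0.001 -0.002 -0.004]
```

View pics/c3.png

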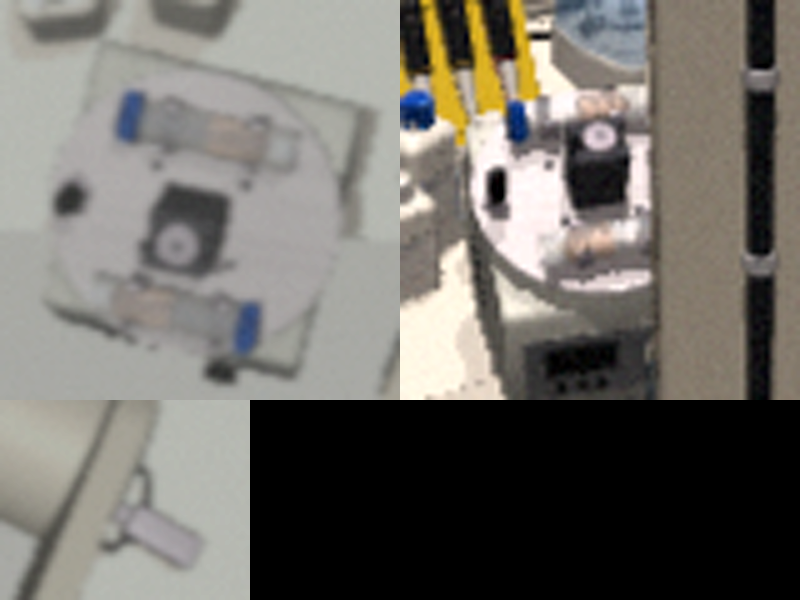

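Call:
servo_tool:
  gripper: [0.6, 0.6, 0.6, 0.6, 0.6]
  dp:
    - [-0.15, 0.05, 0.12]
    - [-0.3, 0.09, 0.24]
    - [-0.45, 0.13, 0.36]
    - [-0.589, 0.179, 0.46]
    - [-0.589, 0.179, 0.48]
  angular:
    - [0, 0, 0]
    - [0, 0, 0]
    - [0, 0, 0]
    - [0, 0, 0]
    - [0, 0, 0]

```text
time: 7.35
position: [385.4, -372.3, 117.8]
ee_rot: [0.866, 0.5, 0.0, -0.0]
ft_force: [0.6, 0.7, -0.3]
opening: 55.2
gripper_force: 0.0
```

```bash
cat > fit2.py <<'E'
from h import *
from scipy.optimize import least_squares
np.set_printoptions(precision=3,suppress=True)
t=np.load('t3.npy').astype(float).mean(2);t=cv2.GaussianBlur(t,(0,0),.8)
# back top edge
P=[]
for u in range(221,268,2):
    v0=157+(u-216.6)*.232;vs=np.arange(v0-4,v0+4,.1)
    l=cv2.remap(t.astype(np.float32),np.full((1,len(vs)),u,np.float32),vs[None].astype(np.float32),cv2.INTER_CUBIC)[0]
    P.append((u,vs[np.argmin(np.gradient(l))]))
P=np.array(P);print(P[:,1]-157-(P[:,0]-216.6)*.232)
f=cv2.fitLine(P.astype(np.float32),cv2.DIST_HUBER,0,.01,.01).ravel();print(f)
a,b=[onplane("top",f[2:]+f[:2]*k,180) for k in(-25,25)]
d=a-b;print("back edge yaw",np.arctan2(d[1],d[0])-np.pi/2,a,b)
E
python3 fit2.py; python3 -c "
from pose import *
print(env.read_state()['time']);rel(*pinT(3))
save('c4.png',np.clip(cv2.resize(capture('top')[205:265,295:375],None,fx=7,fy=7,interpolation=cv2.INTER_CUBIC)*1.4,0,255).astype(np.uint8))"
```

```text
[-2.  -2.5 -2.  -2.4 -2.8 -2.3 -1.7 -2.1 -1.9 -1.9 -1.8 -2.2 -1.6 -2.
 -1.5 -1.9 -1.4 -1.8 -1.3 -1.7 -1.1 -1.5 -1.  -0.8]
[  0.966   0.26  241.2   160.837]
back edge yaw -0.24621137833324735 [679.635  56.546 180.   ] [ 639.388 -103.601  180.   ]
7.35
dp [-0.003  0.     0.383] ang [-0.001 -0.001 -0.002]
```

View pics/c4.png

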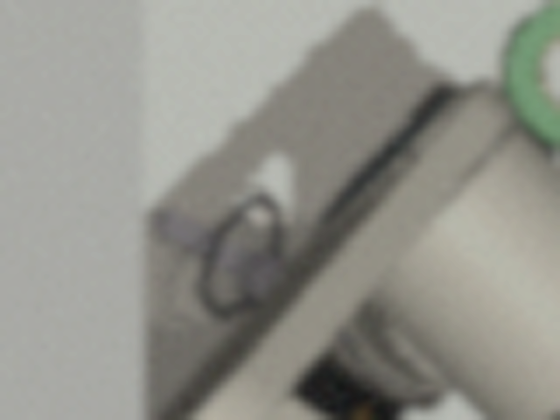

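Call:
servo_tool:
  gripper: [0.6, 0.6, 0.6, 0.6, 0.6]
  dp:
    - [-0.003, 0, 0.15]
    - [-0.003, 0, 0.28]
    - [-0.003, 0, 0.35]
    - [-0.003, 0, 0.38]
    - [-0.003, 0, 0.38]
  angular:
    - [0, 0, 0]
    - [0, 0, 0]
    - [0, 0, 0]
    - [0, 0, 0]
    - [0, 0, 0]

```text
time: 8.02
position: [386.9, -371.4, 6.3]
ee_rot: [0.865, 0.502, 0.001, 0.001]
ft_force: [0.2, -0.2, 1.2]
opening: 54.9
gripper_force: 0.0
```

Call:
servo_tool:
  gripper: [0.15, 0.15, 0.15, 0.15, 0.15]
  dp:
    - [0, 0, 0]
    - [0, 0, 0]
    - [0, 0, 0]
    - [0, 0, 0]
    - [0, 0, 0]
  angular:
    - [0, 0, 0]
    - [0, 0, 0]
    - [0, 0, 0]
    - [0, 0, 0]
    - [0, 0, 0]

```text
time: 8.65
position: [386.9, -372.6, 6.4]
ee_rot: [0.865, 0.502, 0.001, 0.001]
ft_force: [0.8, 0.7, 6.4]
opening: 23.6
gripper_force: 29.9
```

Call:
servo_tool:
  gripper: [0.15, 0.15, 0.15, 0.15, 0.15]
  dp:
    - [0, 0, -0.06]
    - [0, 0, -0.18]
    - [0, 0, -0.35]
    - [0, 0, -0.53]
    - [0, 0, -0.7]
  angular:
    - [0, 0, 0]
    - [0, 0, 0]
    - [0, 0, 0]
    - [0, 0, 0]
    - [0, 0, 0]

```text
time: 9.28
position: [385.3, -371.3, 218.4]
ee_rot: [0.865, 0.502, 0.001, 0.0]
ft_force: [0.9, -0.8, -1.7]
opening: 23.4
gripper_force: 29.8
```

```bash
sed -i 's/^YAW=.*/YAW=-.24/' pose.py; cat >> pose.py <<'E'
def pinIns(dy,dz=0,dx=0):
    x,y,z=mixR().as_matrix().T
    H=END-16.5*z
    return H+dx*x+dy*y+(dz-5.6)*z, R.from_matrix(np.c_[y,x,-z])
def inmix():
    p,r=cur();z=mixR().as_matrix()[:,2];print('TCP rel hole',mixR().inv().apply(p-(END-16.5*z))+[0,0,5.6],'rot',(mixR().inv()*r*R.from_matrix([[0,1,0],[1,0,0],[0,0,-1]])).as_rotvec())
E
python3 -c "
from pose import *
print(cur()[0],pinIns(-135,40)[0]);rel(*pinIns(-135,40))"
```

```text
[ 385.331 -371.324  218.386] [ 493.062 -131.832  244.723]
dp [ 0.871 -0.084 -0.087] ang [-0.55   0.077 -0.35 ]
```

Call:
servo_tool:
  gripper: [0.15, 0.15, 0.15, 0.15, 0.15]
  dp:
    - [0.17, -0.02, -0.04]
    - [0.35, -0.03, -0.06]
    - [0.53, -0.05, -0.08]
    - [0.71, -0.07, -0.087]
    - [0.871, -0.084, -0.087]
  angular:
    - [-0.11, 0.015, -0.07]
    - [-0.22, 0.03, -0.14]
    - [-0.33, 0.046, -0.21]
    - [-0.44, 0.06, -0.28]
    - [-0.55, 0.077, -0.35]

```text
time: 9.9
position: [493.4, -130.6, 242.9]
ee_rot: [0.767, 0.603, 0.135, 0.171]
ft_force: [0.2, -0.5, -1.4]
opening: 23.6
gripper_force: 29.8
```

```bash
python3 -c "
from pose import *
print(cur()[0]);inmix();rel(*pinIns(-132,0))"
```

```text
[ 493.418 -130.628  242.938]
TCP rel hole [  -0.701 -133.745   38.357] rot [ 0.001 -0.003  0.002]
dp [0.006 0.002 0.128] ang [ 0.004 -0.001  0.002]
```

Call:
servo_tool:
  gripper: [0.15, 0.15, 0.15, 0.15, 0.15]
  dp:
    - [0, 0.002, 0.05]
    - [0, 0.002, 0.1]
    - [0.003, 0.002, 0.126]
    - [0.006, 0.002, 0.126]
    - [0.006, 0.002, 0.126]
  angular:
    - [0, 0, 0]
    - [0, 0, 0]
    - [0, 0, 0]
    - [0, 0, 0]
    - [0, 0, 0]

```text
time: 10.52
position: [510.2, -135.4, 208.0]
ee_rot: [0.768, 0.602, 0.133, 0.17]
ft_force: [0.7, -0.3, -3.2]
opening: 23.3
gripper_force: 29.8
```

```bash
python3 -c "
from pose import *
print(cur()[0],env.read_state()['ft_force']);inmix()
t=np.mean([capture('top') for i in range(3)],0);s=np.mean([capture('scene') for i in range(3)],0)
np.save('t5.npy',t);np.save('s5.npy',s)
p,r=cur();tip=p+r.apply([90.8,0,-5.6]);org=p+r.apply([36.8,0,-5.6]);A=[tip,org,END];print(tip,END);print('top',proj('top',A)-[197,148]);print('scene',proj('scene',A)-[225,155])
c=lambda im,x,y,w,h,kk:cv2.resize(im[y:y+h,x:x+w],None,fx=kk,fy=kk,interpolation=cv2.INTER_CUBIC)
out=np.hstack([c(t,222,173,50,60,8),c(s,225,155,50,60,8)])
save('c5.png',np.clip(out*1.4,0,255).astype(np.uint8))"
```

```text
[ 510.221 -135.389  208.024] [ 0.713 -0.328 -3.224]
TCP rel hole [   0.362 -134.376   -0.661] rot [-0.001  0.    -0.001]
[529.59  -46.073 213.382] [532.5  -2.5 228.5]
top [[49.746 50.845]
 [66.11  55.219]
 [35.884 49.023]]
scene [[30.185 28.67 ]
 [43.585 26.988]
 [19.703 27.623]]
```

View pics/c5.png

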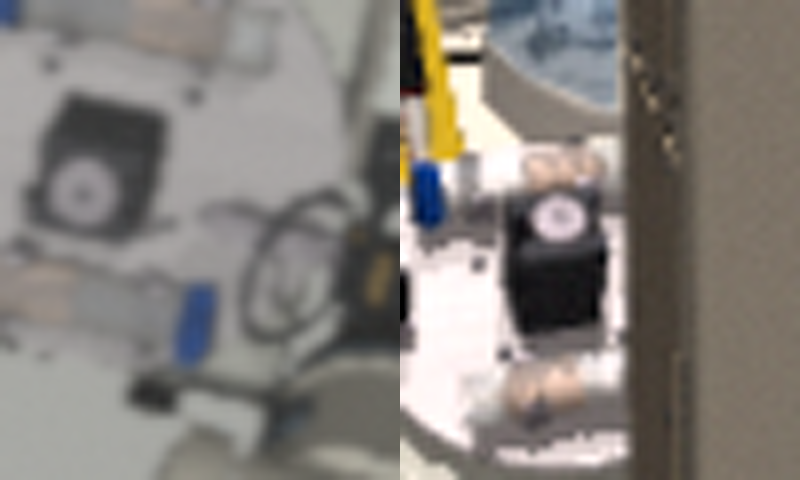

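Call:
servo_tool:
  gripper: [0.15, 0.15, 0.15, 0.15, 0.15]
  dp:
    - [0.03, 0, 0]
    - [0.055, 0, 0]
    - [0.075, 0, 0]
    - [0.095, 0, 0]
    - [0.1, 0, 0]
  angular:
    - [0, 0, 0]
    - [0, 0, 0]
    - [0, 0, 0]
    - [0, 0, 0]
    - [0, 0, 0]

```text
time: 11.45
position: [517.7, -105.3, 208.2]
ee_rot: [0.768, 0.603, 0.134, 0.171]
ft_force: [-0.0, -3.2, -1.0]
opening: 23.6
gripper_force: 29.8
```

```bash
cat >> pose.py <<'E'
def rep():
    s=env.read_state();print(s['time'],'F tool',cur()[1].inv().apply(s['ft_force']),'T tool',cur()[1].inv().apply(s['torque']),s['opening']);inmix()
E
python3 -c "
from pose import *
rep()"
```

```text
11.45 F tool [-3.095  0.238  1.222] T tool [ 0.067 -0.42   0.07 ] 23.609309902868976
TCP rel hole [   0.533 -103.355   -0.535] rot [-0.    -0.001  0.   ]
```

Call:
servo_tool:
  gripper: [0.15, 0.15, 0.15, 0.15, 0.15]
  dp:
    - [0.01, 0, 0]
    - [0.02, 0, 0]
    - [0.03, 0, 0]
    - [0.04, 0, 0]
    - [0.04, 0, 0]
  angular:
    - [0, 0, 0]
    - [0, 0, 0]
    - [0, 0, 0]
    - [0, 0, 0]
    - [0, 0, 0]

```text
time: 12.08
position: [520.7, -93.7, 208.3]
ee_rot: [0.768, 0.603, 0.134, 0.171]
ft_force: [0.7, -0.9, 1.4]
opening: 23.5
gripper_force: 29.9
```

```bash
python3 -c "
from pose import *
rep()"
```

```text
12.075 F tool [-0.715  1.382 -0.883] T tool [-0.271 -0.044  0.203] 23.518621173518632
TCP rel hole [  0.705 -91.398  -0.486] rot [ 0.    -0.001 -0.   ]
```

Call:
servo_tool:
  gripper: [0.15, 0.15, 0.15, 0.15, 0.15]
  dp:
    - [0, 0.002, -0.003]
    - [0.012, 0.002, -0.003]
    - [0.025, 0.002, -0.003]
    - [0.04, 0.002, -0.003]
    - [0.05, 0.002, -0.003]
  angular:
    - [0, 0, 0]
    - [0, 0, 0]
    - [0, 0, 0]
    - [0, 0, 0]
    - [0, 0, 0]

```text
time: 12.7
position: [524.2, -79.1, 209.2]
ee_rot: [0.768, 0.603, 0.134, 0.171]
ft_force: [2.4, -3.3, 0.2]
opening: 24.1
gripper_force: 29.9
```

```bash
python3 -c "
from pose import *
rep()"
```

```text
12.7 F tool [-2.588  2.924  1.181] T tool [-0.425 -0.566  0.152] 24.073129364571564
TCP rel hole [  1.018 -76.405   0.318] rot [-0.    -0.001  0.   ]
```

Call:
servo_tool:
  gripper: [0.15, 0.15, 0.15, 0.15, 0.15]
  dp:
    - [0.01, 0.003, 0]
    - [0.02, 0.003, 0]
    - [0.03, 0.003, 0]
    - [0.04, 0.003, 0]
    - [0.05, 0.003, 0]
  angular:
    - [0, 0, 0]
    - [0, 0, 0]
    - [0, 0, 0]
    - [0, 0, 0]
    - [0, 0, 0]

```text
time: 13.32
position: [528.2, -64.8, 209.4]
ee_rot: [0.768, 0.603, 0.134, 0.17]
ft_force: [1.6, -3.1, -1.7]
opening: 23.9
gripper_force: 29.8
```

```bash
python3 -c "
from pose import *
rep()"
```

```text
13.325 F tool [-2.609  1.375  2.532] T tool [-0.081 -0.281  0.015] 23.894633921578023
TCP rel hole [  1.599 -61.538   0.255] rot [-0.  0. -0.]
```

Sliding well; push on a few mm until force rises.

Call:
servo_tool:
  gripper: [0.15, 0.15, 0.15, 0.15, 0.15]
  dp:
    - [0.005, 0.002, 0]
    - [0.01, 0.002, 0]
    - [0.015, 0.002, 0]
    - [0.02, 0.002, 0]
    - [0.022, 0.002, 0]
  angular:
    - [0, 0, 0]
    - [0, 0, 0]
    - [0, 0, 0]
    - [0, 0, 0]
    - [0, 0, 0]

```text
time: 13.95
position: [529.5, -60.1, 209.4]
ee_rot: [0.768, 0.603, 0.132, 0.171]
ft_force: [-3.7, -16.0, -0.2]
opening: 24.0
gripper_force: 29.8
```

```bash
python3 -c "
from pose import *
rep()"
```

```text
13.95 F tool [-16.47    0.056   0.317] T tool [ 0.096 -2.948 -0.099] 23.98265815534407
TCP rel hole [  1.734 -56.683   0.189] rot [-0.003  0.001  0.001]
```

Call:
servo_tool:
  gripper: [0.15, 0.15, 0.45, 0.45, 0.45]
  dp:
    - [-0.004, 0, 0]
    - [-0.006, 0, 0]
    - [-0.006, 0, 0]
    - [-0.006, 0, 0]
    - [-0.006, 0, 0]
  angular:
    - [0, 0, 0]
    - [0, 0, 0]
    - [0, 0, 0]
    - [0, 0, 0]
    - [0, 0, 0]

```text
time: 14.58
position: [530.3, -60.4, 210.0]
ee_rot: [0.768, 0.603, 0.134, 0.171]
ft_force: [-0.2, 0.4, 0.3]
opening: 41.8
gripper_force: 0.0
```

Call:
servo_tool:
  gripper: [0.45, 0.45, 0.45, 0.45, 0.1]
  dp:
    - [0, 0, -0.02]
    - [0, 0, -0.08]
    - [0, 0, -0.17]
    - [0, 0, -0.3]
    - [0, 0, -0.38]
  angular:
    - [0, 0, 0]
    - [0, 0, 0]
    - [0, 0, 0]
    - [0, 0, 0]
    - [0, 0, 0]

```text
time: 15.2
position: [482.9, -48.8, 315.2]
ee_rot: [0.768, 0.603, 0.134, 0.171]
ft_force: [0.2, -0.5, -0.7]
opening: 33.1
gripper_force: 0.0
```

```bash
python3 -c "
from pose import *
rep()
t=np.mean([capture('top') for i in range(2)],0);s=np.mean([capture('scene') for i in range(2)],0)
x,y,z=mixR().as_matrix().T;H=END-16.5*z+1.7*x
A=[H+4*y+60*z];print('top',(proj('top',A)-[205,160])*6.6,'scene',(proj('scene',A)-[215,140])*6.6)
c=lambda im,x,y,w,h,kk:cv2.resize(im[y:y+h,x:x+w],None,fx=kk,fy=kk,interpolation=cv2.INTER_CUBIC)
out=np.hstack([c(t,205,160,60,80,6.6),c(s,215,140,60,80,6.6)])
save('c6.png',np.clip(out*1.4,0,255).astype(np.uint8))"
```

```text
15.2 F tool [-0.403 -0.073  0.774] T tool [ 0.113 -0.044 -0.002] 33.148239621638965
TCP rel hole [  2.954 -56.789 116.389] rot [ 0.    -0.002 -0.   ]
top [[161.838 265.63 ]] scene [[193.313 236.311]]
```

View pics/c6.png

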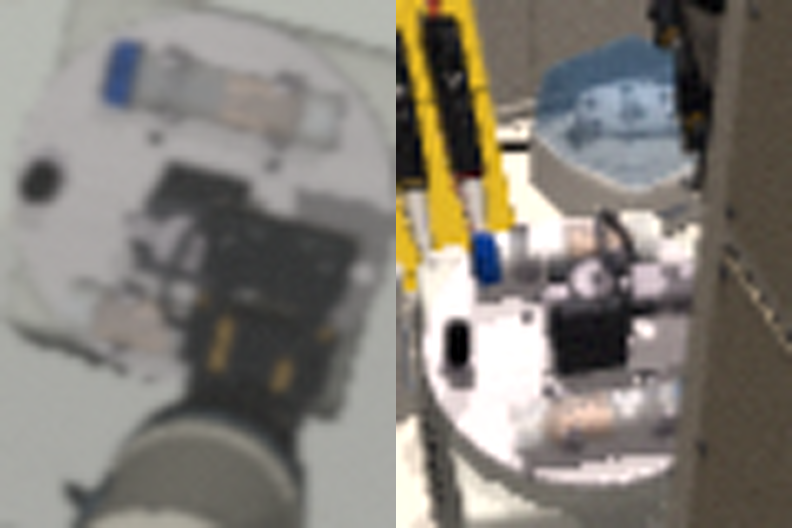

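Call:
servo_tool:
  gripper: [0, 0, 0, 0, 0]
  dp:
    - [0.06, -0.003, 0.04]
    - [0.12, -0.003, 0.08]
    - [0.139, -0.003, 0.13]
    - [0.139, -0.003, 0.18]
    - [0.139, -0.003, 0.18]
  angular:
    - [0, 0, 0]
    - [0, 0, 0]
    - [0, 0, 0]
    - [0, 0, 0]
    - [0, 0, 0]

```text
time: 16.02
position: [513.8, -14.3, 261.7]
ee_rot: [0.768, 0.603, 0.132, 0.17]
ft_force: [-0.8, 0.1, -0.1]
opening: 0.6
gripper_force: 0.0
```

```bash
python3 -c "
from pose import *
rep()"
```

```text
16.025 F tool [-0.111 -0.734 -0.253] T tool [ 0.139 -0.05   0.039] 0.5739327373362315
TCP rel hole [  0.162 -15.931  58.678] rot [-0.001  0.003 -0.   ]
```

Call:
servo_tool:
  gripper: [0, 0, 0, 0, 0]
  dp:
    - [0.03, -0.003, 0]
    - [0.06, 0, 0.013]
    - [0.09, 0, 0.04]
    - [0.117, 0, 0.067]
    - [0.133, 0, 0.093]
  angular:
    - [0, 0, 0]
    - [0, 0, 0]
    - [0, 0, 0]
    - [0, 0, 0]
    - [0, 0, 0]

```text
time: 16.65
position: [534.1, 20.6, 237.4]
ee_rot: [0.768, 0.603, 0.131, 0.171]
ft_force: [-0.2, -19.3, -3.8]
opening: 0.5
gripper_force: 8.9
```

```bash
python3 -c "
from pose import *
rep()"
```

```text
16.65 F tool [-18.785   2.348   5.36 ] T tool [-0.454 -3.56   0.068] 0.5187222867635046
TCP rel hole [ 0.236 22.853 31.838] rot [-0.005  0.002  0.002]
```

Call:
servo_tool:
  gripper: [0, 0, 0, 0, 0]
  dp:
    - [-0.01, 0, 0]
    - [-0.02, 0, 0]
    - [-0.025, 0, 0]
    - [-0.025, 0, 0]
    - [-0.025, 0, 0]
  angular:
    - [0, 0, 0]
    - [0, 0, 0]
    - [0, 0, 0]
    - [0, 0, 0]
    - [0, 0, 0]

```text
time: 17.27
position: [533.8, 15.0, 238.7]
ee_rot: [0.768, 0.603, 0.134, 0.17]
ft_force: [0.2, -0.0, 0.8]
opening: 0.3
gripper_force: 0.0
```

```bash
python3 -c "
from pose import *
rep()
s=np.mean([capture('scene') for i in range(2)],0);t=capture('top')
c=lambda im,x,y,w,h,kk:cv2.resize(im[y:y+h,x:x+w],None,fx=kk,fy=kk,interpolation=cv2.INTER_CUBIC)
out=np.hstack([c(t,205,160,60,80,6.6),c(s,215,140,60,80,6.6)])
save('c7.png',np.clip(out*1.4,0,255).astype(np.uint8))"
```

```text
17.275 F tool [ 0.05   0.541 -0.599] T tool [0.116 0.    0.002] 0.3404275191206222
TCP rel hole [ 1.65  17.298 32.559] rot [ 0.    -0.001 -0.   ]
```

View pics/c7.png

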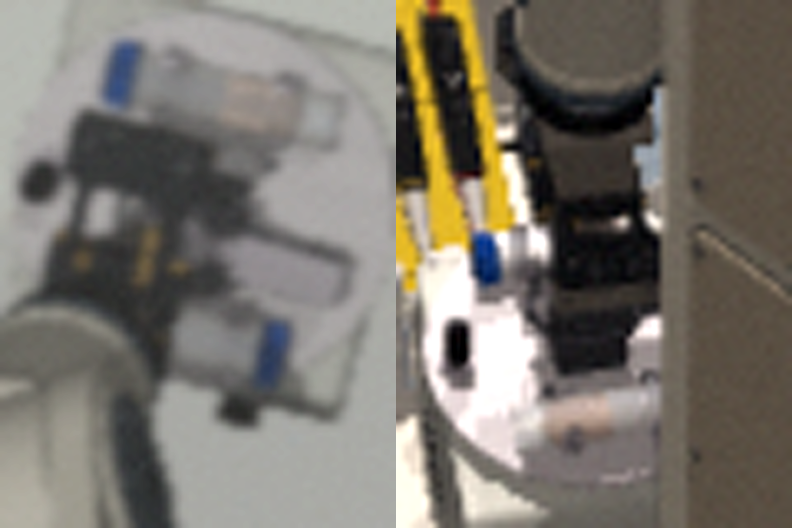

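Call:
servo_tool:
  gripper: [0, 0, 0, 0, 0]
  dp:
    - [0, 0, -0.12]
    - [0, 0, -0.3]
    - [-0.1, 0, -0.45]
    - [-0.28, 0, -0.5]
    - [-0.46, 0, -0.55]
  angular:
    - [0, 0, 0]
    - [0, 0, 0]
    - [0, 0, 0]
    - [0, 0, 0]
    - [0, 0, 0]

```text
time: 18.05
position: [432.5, -103.0, 389.3]
ee_rot: [0.767, 0.604, 0.134, 0.171]
ft_force: [0.4, 0.1, -0.7]
opening: 0.3
gripper_force: 0.0
```

Call:
servo_tool:
  gripper: [0, 0, 0, 0, 0]
  dp:
    - [-0.2, 0, 0]
    - [-0.4, 0, 0]
    - [-0.6, 0, 0]
    - [-0.75, 0, 0]
    - [-0.75, 0, 0]
  angular:
    - [0, 0, 0]
    - [0, 0, 0]
    - [0, 0, 0]
    - [0, 0, 0]
    - [0, 0, 0]

```text
time: 18.68
position: [378.4, -323.9, 387.6]
ee_rot: [0.77, 0.601, 0.133, 0.17]
ft_force: [0.8, 0.2, -0.9]
opening: 0.4
gripper_force: 0.0
```

```bash
python3 -c "
from pose import *
s=np.mean([capture('scene') for i in range(3)],0);t=np.mean([capture('top') for i in range(3)],0)
x,y,z=mixR().as_matrix().T;H=END-16.5*z+1.7*x
A=[H+38*y-12*z,H+4*y+60*z];print('top',(proj('top',A)-[205,160])*6.6,'scene',(proj('scene',A)-[215,140])*6.6)
c=lambda im,x,y,w,h,kk:cv2.resize(im[y:y+h,x:x+w],None,fx=kk,fy=kk,interpolation=cv2.INTER_CUBIC)
out=np.hstack([c(t,205,160,60,80,6.6),c(s,215,140,60,80,6.6)])
save('c8.png',np.clip(out*1.4,0,255).astype(np.uint8))"
```

```text
top [[118.957 204.268]
 [161.838 265.63 ]] scene [[129.593 314.53 ]
 [193.313 236.311]]
```

View pics/c8.png

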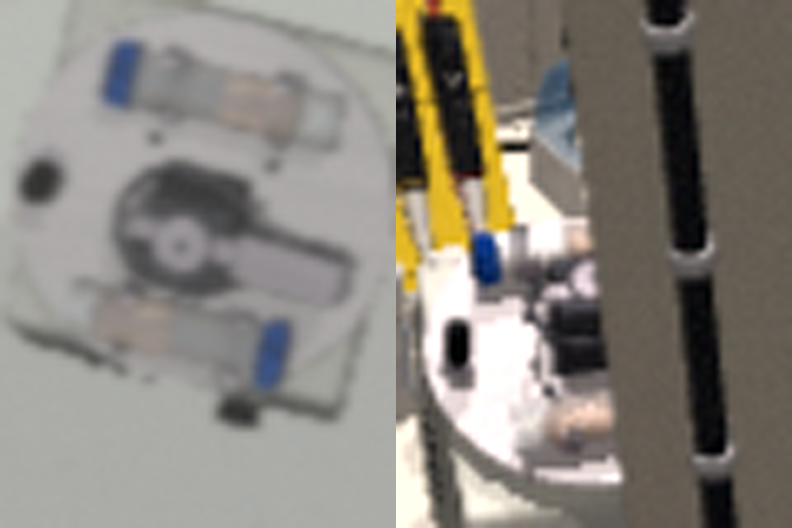

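```bash
python3 -c "
from h import *
print(env.job_done())"
```

```text
the job is handed in; nothing more can be done
None
```

The mixer is ready to run and handed in at about 19 s of the 72 s. The carrier slot is lined up, the linchpin is home with its head against the hub, and the ring is shut round the tip. The last top picture shows this; the scene view was partly hidden by the arm. The gripper touches nothing and no bench items were touched. The hand-in returned no verdict.

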